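Show all sides of a forming block to the bench lens and put it away

ROBOT

A 6-joint arm with a two-finger parallel gripper is mounted at the origin on the work surface. World frame = base frame: x ahead of the robot, y to its left, z up, the work surface at z = 0. Lengths are in mm, angles in rad, forces in N, time in s.
With the tool pointing down it reaches from about 350 to 775 mm from the base axis. Payload 7.3 kg.
Tool frame: the origin (TCP) lies midway between the tips of the shut fingers; the grasp point (between the pads) lies 19 mm behind it; z points along the fingers, y is the line along which they close (so a half turn about z gives the same grasp; the last joint's range is limited). The gripper opens to 92 mm and grips with 3 to 60 N. Pads are 19 mm wide; open, the fingers measure 130 mm over their backs; the gripper's body (75 mm by 190 mm) begins 47 mm behind the grasp point.
Start: joints at [1.121, 0.342, 1.524, -0, 1.275, -0.146], TCP at [157.038, 500.983, 226.741] pointing down, gripper open.
Joint ranges: [-2.53, 2.53], [-0.77, 2.02], [0.04, 2.7], [-1, 4.14], [0.28, 2.66], [-3.11, 3.11]. Speed limits (rad/s): [2.57, 2.57, 3.14, 3.14, 3.14, 3.14].

INTERFACE

Orientations are given as [roll, pitch, yaw] about the fixed x, y, z axes, in that order (R = Rz(yaw) Ry(pitch) Rx(roll)).
In Python, from plant import bot gives the robot as it stands.
- The arm moves only by the tool servo_tool, never from a script. Its argument "deltas" is a list of rows, each a list of 2 entries, a list of its own where there are three numbers: the shift along the tool's x, y, z in m, then the turn, a rotation vector about the tool's x, y, z in degrees. A call has 1 to 20 rows; each row shifts and turns the commanded pose from where the row before left it, along the tool's axes as they then stand; what a row does not reach is not made up. A row lasts 1/8 s, in which the tool goes at most 62.5 mm and 10.7 degrees, less where a joint would pass 70% of its speed; a pose out of reach is approached as far as the arm can. A call with a gripper value outside its range is refused whole. "fingers" is the opening, from 0 (shut) to 1 (fully open), set as the call begins (left out, the last holds). The fingers move at their own pace and stop on an object; the grip force is fixed at half the most. Time passes only in rows, so rows that do not move let the fingers close. It gives the time, the measured TCP pose, the force, the opening and the grip force at its end, in the units of the state.
- bot.get_obs(): the state, without advancing time (a new reading comes with each control period).
- bot.capture(name): name is "side" or "top"; returns the picture (480x640x3 uint8, red, green, blue); there is no depth.
- bot.camera_model(name): a dict with "mtx" (3x3 intrinsics, pixels), "xyz" and "rotation" of the camera in the world. Camera axes: x right, y down, z forward; pixel columns grow to the right and rows downward; lengths in mm; the calibration is good to about 2 mm. A picture is of the moment at which its call begins. camera_model takes no time and is no camera call.
- bot.close_job(): hands the job in; it is judged then, once.
The state is a dict: "time": time; "joint_positions": joint angles; "dq": joint speeds; "tau": joint torques, N m; "tool_pos": TCP position; "tcp_rot": TCP orientation; "contact_force": force on the tool from outside, world axes, zero at the start; "moment": the same for the moment, N m; "grip_width": finger opening in mm; "finger_force": force on a finger pad.
Only numpy, scipy, OpenCV 4.12 (cv2) and the standard library are available. Lean on these libraries where they do the work, as an engineer would, in place of code of your own. Each camera call takes 0.05 s, during which the arm holds its last target. There are 200 camera calls.

TASK

Inspect the wooden forming block: hold it upright with one side after another square to the face of the bench lens that looks towards the robot, that side's centre on the lens's axis about 25 mm in front of the glass, still for half a second and with no finger on the side being shown - first the plain side, then the two-grooved side, then (after putting the block down and taking it by the other two sides) the one-grooved side and last the three-grooved side. Then stand it gently upright on the floor of the open drawer beside the jar that is in it and let go. Do not let the block fall over, let nothing bump the lens or its stand, and do not disturb the jars, the brick and the tool pot.

Things in the scene. Friction and masses are not known exactly. Their poses are not given: they have to be found in the camera images.
- block: wooden forming block, square prism 50 x 50 x 90 mm high, about 0.18 kg, standing upright; origin at the centre of its underside, z up. Grooves 7 mm wide, 4 mm deep run up its whole sides (seen from above as notches): plain side at its +x, one groove +y, two -x, three -y. A jar and a brick stand 18 to 35 mm before the plain and two-grooved sides; the other two are free
- side_plain: plain side body of the block (50 wide x 90 high mm); origin at the centre of this side's face (45 mm above the underside, 25 mm from the block's axis), x axis pointing straight out of the side, z up the block
- side_one: one-grooved side body of the block (50 wide x 90 high mm); origin at the centre of this side's face (45 mm above the underside, 25 mm from the block's axis), x axis pointing straight out of the side, z up the block
- side_two: two-grooved side body of the block (50 wide x 90 high mm); origin at the centre of this side's face (45 mm above the underside, 25 mm from the block's axis), x axis pointing straight out of the side, z up the block
- side_three: three-grooved side body of the block (50 wide x 90 high mm); origin at the centre of this side's face (45 mm above the underside, 25 mm from the block's axis), x axis pointing straight out of the side, z up the block
- lens: bench lens fixed to the bench: base 90 x 60 x 14 mm, 14 mm post, black round barrel 60 mm across, 24 mm long, its axis level at 140 mm (top at 170 mm); origin on the bench under the barrel's centre; the viewing face lies 12 mm towards its +y and looks along +y, roughly towards the robot
- lens_focus (a point): the lens's viewing point: on its axis, 25 mm in front of the viewing face, 140 mm above the bench; its y axis points away from the lens
- drawer_floor (a point): point on the open drawer's inner floor, at the middle of the foot of its front wall, 22 mm above the bench; x points into the chest, y to its left. Inner space: x from 0 (front wall, 21 mm thick with its panel) to 0.215, y to +-0.139; side walls end 91 mm, the front 98 mm above this floor. The drawer slides freely (1 N of friction)
- chest_edge (a point): middle of the front edge of the chest's top face, 135 mm above the bench, axes as drawer_floor's; the top (320 mm wide in y, 245 mm deep) covers everything beyond this edge, so the drawer is open from above between drawer_floor x = 0 and this edge (about 145 to 170 mm). Wooden one-drawer chest, drawer side towards the robot
- jar: round white lidded jar, 46 mm across, 75 mm high, standing by the block; origin at the centre of its underside; not to be disturbed
- brick: terracotta soldering brick 36 (x) x 56 x 72 mm high, standing by the block; origin at the centre of its underside; not to be disturbed
- pot: metal pot of files, 90 mm across and 100 mm high, handles up to 195 mm; origin at the centre of its underside; not to be disturbed
- tin: round white lidded jar, 44 mm across and 80 mm high, standing in the open drawer; origin at the centre of its underside; not to be disturbed

How it is judged (in metres and radians):
On the way, in this order (a step that is already met when the one before it is completed fails the run):
1. the plain side is shown: centre within 15 mm of the lens's viewing point, square to the lens within 0.2 rad, block upright within 0.2 rad, no finger on that side, for 0.4 s (distance between side_plain and lens_focus below 0.015 m and angle between the x axis of side_plain and the y axis of lens_focus, either way round below 0.2 rad and angle between block's own z axis and vertical below 0.2 rad and contact force between the fingers and side_plain below 0.3 N), for 0.4 s.
2. the two-grooved side is shown: centre within 15 mm of the lens's viewing point, square to the lens within 0.2 rad, block upright within 0.2 rad, no finger on that side, for 0.4 s (distance between side_two and lens_focus below 0.015 m and angle between the x axis of side_two and the y axis of lens_focus, either way round below 0.2 rad and angle between block's own z axis and vertical below 0.2 rad and contact force between the fingers and side_two below 0.3 N), for 0.4 s.
3. the one-grooved side is shown: centre within 15 mm of the lens's viewing point, square to the lens within 0.2 rad, block upright within 0.2 rad, no finger on that side, for 0.4 s (distance between side_one and lens_focus below 0.015 m and angle between the x axis of side_one and the y axis of lens_focus, either way round below 0.2 rad and angle between block's own z axis and vertical below 0.2 rad and contact force between the fingers and side_one below 0.3 N), for 0.4 s.
4. the three-grooved side is shown: centre within 15 mm of the lens's viewing point, square to the lens within 0.2 rad, block upright within 0.2 rad, no finger on that side, for 0.4 s (distance between side_three and lens_focus below 0.015 m and angle between the x axis of side_three and the y axis of lens_focus, either way round below 0.2 rad and angle between block's own z axis and vertical below 0.2 rad and contact force between the fingers and side_three below 0.3 N), for 0.4 s.
At the end, for the whole second after the job is handed in: After the four sides have been shown in order, the block stands upright (within 0.1 rad) at rest on the drawer's inner floor (underside within 6 mm of it), released; anywhere in the drawer (z of block in the frame of drawer_floor between -0.006 and 0.006 m and x of block in the frame of drawer_floor between 0 and 0.215 m and y of block in the frame of drawer_floor between -0.14 and 0.14 m and angle between block's own z axis and vertical below 0.1 rad and linear speed of block below 0.02 m/s); the robot touches nothing.
It fails at once if the lens or its stand is touched with more than 5 N (contact force between lens and anything else above 5 N).
It fails at once if the block falls over (leans more than 0.9 rad) (angle between block's own z axis and vertical above 0.9 rad).
It fails at once if the block is dropped or driven onto the drawer's floor (faster than 0.5 m/s within 15 mm of it) (linear speed of block above 0.5 m/s and z of block in the frame of drawer_floor between -0.01 and 0.015 m and x of block in the frame of drawer_floor between 0 and 0.215 m and y of block in the frame of drawer_floor between -0.14 and 0.14 m).
It fails at once if a jar, the brick or the tool pot is moved more than 25 mm (distance of any of jar, brick, pot, tin from where it was at the start of the episode above 0.025 m).
It also fails if it takes over 70 s, if anything falls off the work surface, if the arm or the gripper's body presses on something with over 40 N, if the wrist force passes 120 N, or if a joint passes its speed limit or range.

## Working session

There is one attempt and no reset: what is moved stays moved. The work goes in short steps, Python scripts to look and compute and a tool call to move; the robot and the scene stay as the last step left them, time stands still between calls to the robot, and variables do not carry over. Pictures are saved under pics/ and viewed, at most 10 in all, crops included, and the job is handed in when it is done.

Besides the shell and the picture viewer there is one more tool, called after ">>>" as name([rows], argument=value, ...), one row to a line, values as JSON. servo_tool: Moves the arm, as the interface text tells. Its arguments: {"type":"object","properties":{"deltas":{"type":"array"},"fingers":{"type":"number"}},"required":["deltas"]}

```bash
ls; mkdir -p pics
python3 - <<'E'
from plant import bot
import cv2
for n in("side","top"):
    im=bot.capture(n); cv2.imwrite(f"pics/{n}0.png",im[:,:,::-1]); print(n,bot.camera_model(n))
print(bot.get_obs())
E
```

```text
pics
side {'mtx': array([[522.10733558,   0.        , 320.25363715],
       [  0.        , 522.10733558, 232.13298196],
       [  0.        ,   0.        ,   1.        ]]), 'xyz': array([827.62297647, 875.24201731, 764.89604856]), 'rotation': array([-2.21513095,  0.01518185,  2.85376011])}
top {'mtx': array([[567.19232723,   0.        , 306.69340148],
       [  0.        , 567.19232723, 243.9162933 ],
       [  0.        ,   0.        ,   1.        ]]), 'xyz': array([ 471.44434439,   22.70076643, 1345.56789162]), 'rotation': array([-3.04627152,  0.01069055, -1.5717476 ])}
{'time': 0.1, 'joint_positions': array([ 1.12100746e+00,  3.42654782e-01,  1.52490679e+00, -5.95596554e-06,
        1.27541241e+00, -1.45972077e-01]), 'dq': array([ 6.81545110e-05, -2.85071660e-03, -1.67033584e-03,  6.55398054e-04,
        2.38468521e-03,  1.26608737e-03]), 'tau': array([ 1.62940312e-03, -4.32004845e+01, -2.44699091e+01,  7.19941081e-02,
        5.24159241e-02, -4.34139952e-05]), 'tool_pos': array([156.86928832, 500.63798868, 226.11869615]), 'tcp_rot': array([-3.14022518e+00, -1.95285649e-04,  2.83777747e+00]), 'contact_force': array([-0.31529408, -0.10844405, -0.19145559]), 'moment': array([ 0.03004089,  0.00348606, -0.08428711]), 'finger_force': 0.0, 'grip_width': 91.2509140136372}
```

View pics/top0.png

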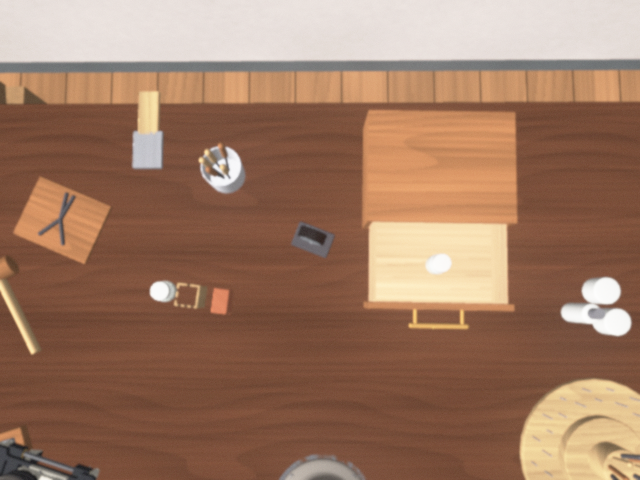

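View pics/side0.png

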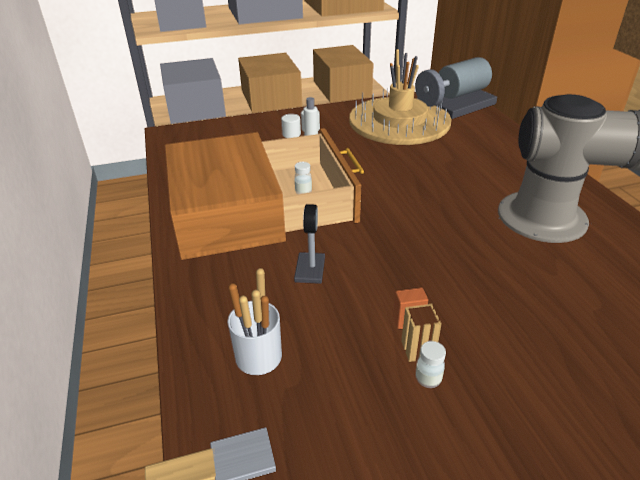

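```bash
cat > h.py <<'E'
import numpy as np, cv2
from plant import bot
from scipy.spatial.transform import Rotation as R
def cam(n):
    m=bot.camera_model(n); return m["mtx"],R.from_euler("xyz",m["rotation"]).as_matrix(),m["xyz"]
def ray(n,p):
    K,r,c=cam(n); d=r@np.linalg.inv(K)@[p[0],p[1],1]; return c,d
def onz(n,p,z):
    c,d=ray(n,p); return c+d*(z-c[2])/d[2]
def tri(pt,ps):
    A=[];b=[]
    for n,p in(("top",pt),("side",ps)):
        c,d=ray(n,p); d/=np.linalg.norm(d); M=np.eye(3)-np.outer(d,d); A.append(M); b.append(M@c)
    return np.linalg.lstsq(np.vstack(A),np.hstack(b),rcond=None)[0]
def proj(n,X):
    K,r,c=cam(n); q=K@(r.T@(np.array(X)-c)); return q[:2]/q[2]
E
python3 - <<'E'
import cv2,numpy as np
t=cv2.imread("pics/top0.png");s=cv2.imread("pics/side0.png")
up=lambda im,x,y,w,h,f:cv2.resize(im[y:y+h,x:x+w],(w*f,h*f),interpolation=cv2.INTER_CUBIC)
a=up(t,140,265,100,60,8)[:, :800]
cv2.imwrite("pics/a.png",a)
b=np.hstack([up(s,370,280,90,120,4),up(s,280,190,60,120,4)])
b2=up(t,285,215,56,50,8)
c=np.zeros((600,800,3),np.uint8); c[:480,:600]=b; 
cv2.imwrite("pics/b.png",c[:480,:600]); cv2.imwrite("pics/c.png",b2)
E
```

```text
(no output)
```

View pics/a.png

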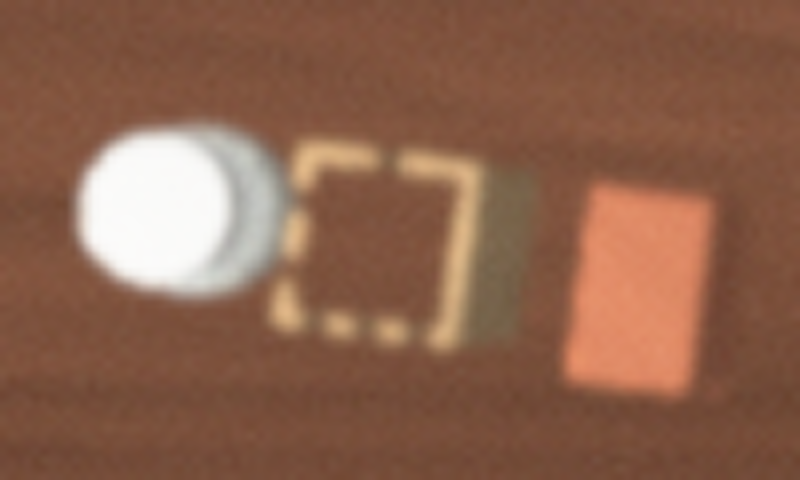

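View pics/b.png

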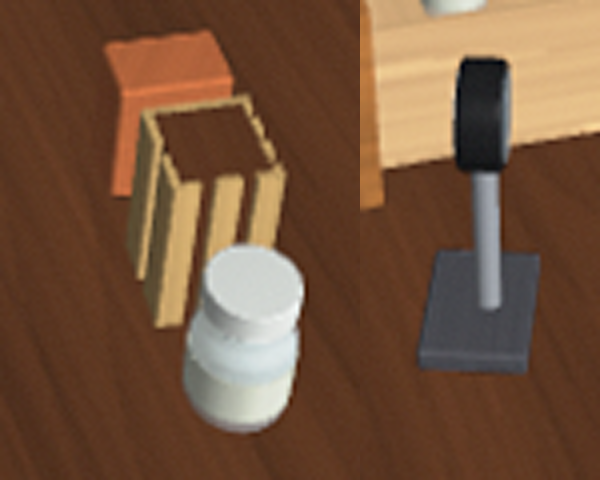

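View pics/c.png

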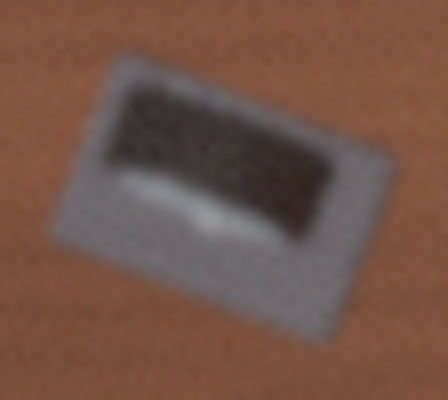

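Run:
```python
from h import *
np.set_printoptions(precision=1,suppress=True)
u=lambda p,o,f:(np.array(p,float)+.5)/f-.5+np.array(o)
T=[u(p,(140,265),8) for p in((298,140),(482,160),(457,352),(270,330))] #TL TR BR BL
S=[u(p,(370,280),4) for p in((178,184),(142,110),(248,97),(286,172))]
P=np.array([tri(a,b) for a,b in zip(T,S)]);print("tri",P)
Q=np.array([onz("top",a,90) for a in T]);print("onz",Q,"c",Q.mean(0))
Q=P if 0 else Q
d=(Q[1]-Q[0])+(Q[2]-Q[3]);e=(Q[0]-Q[3])+(Q[1]-Q[2]);print("block yaw",np.degrees(np.arctan2(d[1],d[0])),np.degrees(np.arctan2(e[1],e[0]))-90, np.linalg.norm(d)/2,np.linalg.norm(e)/2)
print("block bottom check side", onz("side",u((165,326),(370,280),4),0))
L=np.array([onz("top",u(p,(285,215),8),14) for p in((122,48),(402,155),(330,344),(50,238))]);print("base",L,L.mean(0))
d=(L[1]-L[0])+(L[2]-L[3]);e=(L[3]-L[0])+(L[2]-L[1]);print("len",np.linalg.norm(d)/2,np.linalg.norm(e)/2,np.degrees(np.arctan2(e[1],e[0])),np.degrees(np.arctan2(d[1],d[0]))+270)
b=tri(u((218,162),(285,215),8),u((483,115),(280-90,190),4));print("barrel",b)
for n,p,z in(("jar",(160,291),75),("brick",u((640,290),(140,265),8),72),("tin",(438.5,263.5),80),("fr L",(364,305),120),("fr R",(514,307),120),("ce L",(363,224),135),("ce R",(517,222),135),("pot",(222,170),0)):print(n,onz("top",p,z))
```

```text
tri [[506.7 322.7  95.1]
 [501.1 272.8  90.2]
 [449.7 278.5  88.5]
 [456.4 329.   92.8]]
onz [[507.2 323.8  90. ]
 [501.6 272.7  90. ]
 [448.8 278.7  90. ]
 [454.9 330.5  90. ]] c [478.1 301.4  90. ]
block yaw -96.46012581900747 -96.86660786183425 51.797326655774036 52.91761818266999
block bottom check side [503.2 322.6   0. ]
base [[654.4  53.1  14. ]
 [622.3 -29.6  14. ]
 [566.4  -8.1  14. ]
 [597.9  74.3  14. ]] [610.3  22.4  14. ]
len 88.43709446857784 60.084441573915704 159.18579272014898 158.95363457961787
barrel [606.5  24.4 140.7]
jar [487.7 364.7  75. ]
brick [465.7 231.3  72. ]
tin [ 548.  -257.6   80. ]
fr L [456.7 -87.2 120. ]
fr R [ 452.2 -407.8  120. ]
ce L [630.  -85.5 135. ]
ce R [ 633.5 -415.3  135. ]
pot [780.  241.5   0. ]
```

>>> servo_tool([
  [[0, 0, 0], [0, 0, 9.9]],
  [[0, 0, 0], [0, 0, 9.9]],
  [[0, 0, 0], [0, 0, 9.9]],
  [[0, 0, 0], [0, 0, 9.9]],
  [[0, 0, 0], [0, 0, 9.9]],
  [[0, 0, 0], [0, 0, 9.9]],
  [[0, 0, 0], [0, 0, 9.9]],
  [[0, 0, 0], [0, 0, 9.9]],
], fingers=1)

```text
time: 1.1
tool_pos: [156.9, 500.7, 226.3]
tcp_rot: [-3.141, 0.001, 1.45]
contact_force: [-0.5, 0.0, -0.6]
grip_width: 91.8
finger_force: 0.0
```

>>> servo_tool([
  [[-0.0134, 0.0285, 0], [0, 0, 0]],
  [[-0.0134, 0.0285, 0], [0, 0, 0]],
  [[-0.0134, 0.0285, 0], [0, 0, 0]],
  [[-0.0134, 0.0285, 0], [0, 0, 0]],
  [[-0.0134, 0.0285, 0], [0, 0, 0]],
  [[-0.0134, 0.0285, 0], [0, 0, 0]],
  [[-0.0134, 0.0285, 0], [0, 0, 0]],
  [[-0.0134, 0.0285, 0], [0, 0, 0]],
  [[-0.0134, 0.0285, 0], [0, 0, 0]],
  [[-0.0134, 0.0285, 0], [0, 0, 0]],
  [[-0.0134, 0.0285, 0], [0, 0, 0]],
  [[-0.0134, 0.0285, 0], [0, 0, 0]],
  [[0, 0, 0], [0, 0, 0]],
  [[0, 0, 0], [0, 0, 0]],
])

```text
time: 2.85
tool_pos: [477.6, 302.1, 226.3]
tcp_rot: [-3.14, 0.0, 1.455]
contact_force: [0.3, 0.7, -0.5]
grip_width: 92.0
finger_force: 0.0
```

```bash
cat >> h.py <<'E'
def plan(x,y,z,yaw):
    o=bot.get_obs(); p=o["tool_pos"]; r=R.from_euler("xyz",o["tcp_rot"])
    t=R.from_euler("xyz",[np.pi,0,np.radians(yaw)])
    print("t",round(o["time"],2),"pos",p.round(1),"yaw",np.degrees(o["tcp_rot"]).round(2),"F",o["contact_force"].round(1),"w",round(o["grip_width"],1),"ff",round(o["finger_force"],1),"q",o["joint_positions"].round(2))
    print("turn first (tool rotvec deg)",np.degrees((r.inv()*t).as_rotvec()).round(2),"then shift mm",t.inv().apply(np.array([x,y,z])-p).round(1),"; shift if first",r.inv().apply(np.array([x,y,z])-p).round(1))
E
python3 - <<'E'
from h import *
plan(478.1,301.4,51,83.34)
u=lambda p,o,f:(np.array(p,float)+.5)/f-.5+np.array(o)
print("post foot",onz("side",u((490,307),(190,190),4),14))
for p in((438,255),(540,257),(525,362),(420,362)): print(onz("side",u(p,(190,190),4),14 if p[1]<300 else 7))
E
```

```text
t 2.85 pos [477.6 302.1 226.3] yaw [-1.7993e+02  1.0000e-02  8.3390e+01] F [ 0.3  0.7 -0.5] w 92.0 ff 0.0 q [0.43 0.42 1.41 0.   1.32 0.54]
turn first (tool rotvec deg) [-0.07  0.01  0.05] then shift mm [ -0.6   0.6 175.3] ; shift if first [ -0.6   0.8 175.3]
post foot [607.52583966  28.55018646  14.        ]
[623.42393465 -23.91397536  14.        ]
[568.65753276  -4.70871912  14.        ]
[599.82415571  69.96939598   7.        ]
[653.82279247  52.99361284   7.        ]
```

>>> servo_tool([
  [[-0.0006, 0.0006, 0.02], [0, 0, 0]],
  [[0, 0, 0.02], [0, 0, 0]],
  [[0, 0, 0.02], [0, 0, 0]],
  [[0, 0, 0.02], [0, 0, 0]],
  [[0, 0, 0.02], [0, 0, 0]],
  [[0, 0, 0.02], [0, 0, 0]],
  [[0, 0, 0.02], [0, 0, 0]],
  [[0, 0, 0.02], [0, 0, 0]],
  [[0, 0, 0.01], [0, 0, 0]],
  [[0, 0, 0.005], [0, 0, 0]],
  [[0, 0, 0], [0, 0, 0]],
])

```text
time: 4.22
tool_pos: [478.7, 301.5, 51.9]
tcp_rot: [3.141, -0.0, 1.456]
contact_force: [0.1, -0.7, 0.4]
grip_width: 92.1
finger_force: 0.0
```

>>> servo_tool([
  [[0, 0, 0], [0, 0, 0]],
  [[0, 0, 0], [0, 0, 0]],
  [[0, 0, 0], [0, 0, 0]],
  [[0, 0, 0], [0, 0, 0]],
  [[0, 0, 0], [0, 0, 0]],
  [[0, 0, 0], [0, 0, 0]],
  [[0, 0, 0], [0, 0, 0]],
  [[0, 0, 0], [0, 0, 0]],
], fingers=0)

```text
time: 5.22
tool_pos: [478.9, 301.3, 51.8]
tcp_rot: [3.141, -0.0, 1.455]
contact_force: [0.6, -1.1, -0.1]
grip_width: 50.0
finger_force: 29.9
```

>>> servo_tool([
  [[0, 0, -0.005], [0, 0, 0]],
  [[0, 0, -0.01], [0, 0, 0]],
  [[0, 0, -0.02], [0, 0, 0]],
  [[0, 0, -0.02], [0, 0, 0]],
  [[0, 0, -0.02], [0, 0, 0]],
  [[0, 0, -0.02], [0, 0, 0]],
  [[0, 0, -0.02], [0, 0, 0]],
  [[0, 0, -0.01], [0, 0, 0]],
  [[0, 0, 0], [0, 0, 0]],
])

```text
time: 6.35
tool_pos: [479.0, 301.4, 177.4]
tcp_rot: [3.14, -0.001, 1.456]
contact_force: [-0.1, 0.3, -1.0]
grip_width: 50.1
finger_force: 29.9
```

Run:
```python
from h import *
l=np.array([609.5,23]);a=np.radians(159.1);n=np.array([np.cos(a),np.sin(a)])
print(l+62*n,l+132*n)
plan(*(l+132*n),150,159.1);plan(*(l+62*n),146,159.1)
im=bot.capture("side");cv2.imwrite("pics/s1.png",cv2.resize(im[150:450,250:550,::-1],None,fx=2,fy=2))
```

```text
[551.57932259  45.11775596] [486.18500939  70.08941591]
t 6.35 pos [479.  301.4 177.4] yaw [ 1.7993e+02 -5.0000e-02  8.3400e+01] F [-0.1  0.3 -1. ] w 50.1 ff 29.9 q [0.43 0.46 1.49 0.   1.2  0.54]
turn first (tool rotvec deg) [ 9.00e-02  1.00e-02 -7.57e+01] then shift mm [ -89.2 -213.5   27.4] ; shift if first [-229.    33.7   27.3]
t 6.35 pos [479.  301.4 177.4] yaw [ 1.7993e+02 -5.0000e-02  8.3400e+01] F [-0.1  0.3 -1. ] w 50.1 ff 29.9 q [0.43 0.46 1.49 0.   1.2  0.54]
turn first (tool rotvec deg) [ 9.00e-02  1.00e-02 -7.57e+01] then shift mm [-159.2 -213.5   31.4] ; shift if first [-246.2  101.5   31.4]
```

View pics/s1.png

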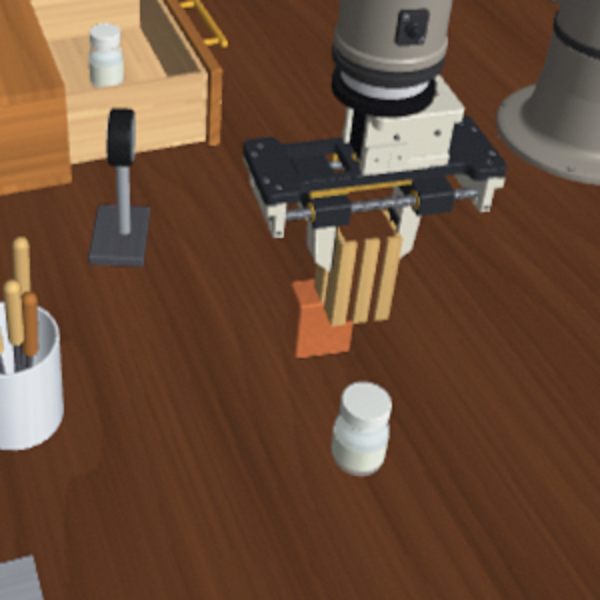

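>>> servo_tool([
  [[0, 0, 0], [0, 0, -5]],
  [[0, 0, 0], [0, 0, -10]],
  [[0, 0, 0], [0, 0, -10]],
  [[0, 0, 0], [0, 0, -10]],
  [[0, 0, 0], [0, 0, -10]],
  [[0, 0, 0], [0, 0, -10]],
  [[0, 0, 0], [0, 0, -10]],
  [[0, 0, 0], [0, 0, -7.7]],
  [[0, 0, 0], [0, 0, -3]],
  [[-0.0089, -0.0213, 0.0027], [0, 0, 0]],
  [[-0.0089, -0.0213, 0.0027], [0, 0, 0]],
  [[-0.0089, -0.0213, 0.0027], [0, 0, 0]],
  [[-0.0089, -0.0213, 0.0027], [0, 0, 0]],
  [[-0.0089, -0.0213, 0.0027], [0, 0, 0]],
  [[-0.0089, -0.0213, 0.0027], [0, 0, 0]],
  [[-0.0089, -0.0213, 0.0027], [0, 0, 0]],
  [[-0.0089, -0.0213, 0.0027], [0, 0, 0]],
  [[-0.0089, -0.0213, 0.0027], [0, 0, 0]],
  [[-0.0089, -0.0213, 0.0027], [0, 0, 0]],
])

```text
time: 8.78
tool_pos: [485.3, 69.8, 148.7]
tcp_rot: [-3.141, -0.002, 2.777]
contact_force: [-0.8, -0.6, -1.6]
grip_width: 49.7
finger_force: 29.9
```

Run:
```python
from h import *
plan(551.6,45.1,146,159.1)
im=bot.capture("top");cv2.imwrite("pics/t1.png",cv2.resize(im[190:310,220:380,::-1],None,fx=5,fy=5,interpolation=2))
```

```text
t 8.78 pos [485.3  69.8 148.7] yaw [-1.7997e+02 -1.0000e-01  1.5909e+02] F [-0.8 -0.6 -1.6] w 49.7 ff 29.9 q [-0.01  0.36  1.73  0.    1.05 -1.22]
turn first (tool rotvec deg) [-0.03 -0.1  -0.01] then shift mm [-70.7   0.6   2.7] ; shift if first [-70.7   0.6   2.6]
```

View pics/t1.png

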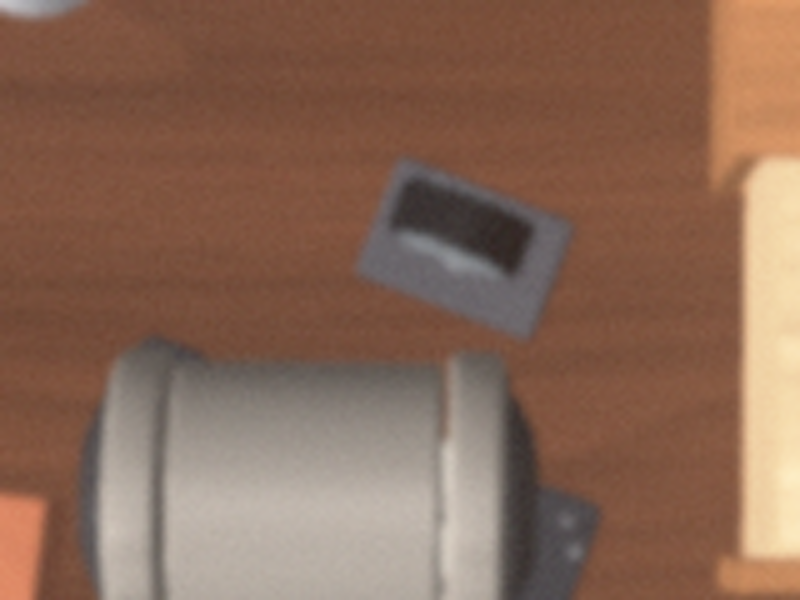

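>>> servo_tool([
  [[-0.005, 0.0006, 0.0027], [0, 0, 0]],
  [[-0.01, 0, 0], [0, 0, 0]],
  [[-0.01, 0, 0], [0, 0, 0]],
  [[-0.01, 0, 0], [0, 0, 0]],
  [[-0.01, 0, 0], [0, 0, 0]],
  [[-0.01, 0, 0], [0, 0, 0]],
  [[-0.008, 0, 0], [0, 0, 0]],
  [[-0.005, 0, 0], [0, 0, 0]],
  [[-0.002, 0, 0], [0, 0, 0]],
  [[0, 0, 0], [0, 0, 0]],
  [[0, 0, 0], [0, 0, 0]],
])

```text
time: 10.2
tool_pos: [551.3, 46.2, 147.0]
tcp_rot: [3.142, -0.0, 2.777]
contact_force: [-0.1, 0.6, -2.2]
grip_width: 50.0
finger_force: 29.9
```

Run:
```python
from h import *
print(onz("top",(312.0,235.6),140))
plan(551.6,45.1,146,159.1)
im=bot.capture("side");cv2.imwrite("pics/s2.png",cv2.resize(im[140:290,240:440,::-1],None,fx=4,fy=4,interpolation=2))
```

```text
[604.5683004   24.11612459 140.        ]
t 10.2 pos [551.3  46.2 147. ] yaw [ 1.800e+02 -1.000e-02  1.591e+02] F [-0.1  0.6 -2.2] w 50.0 ff 29.9 q [-0.05  0.47  1.56  0.    1.11 -1.26]
turn first (tool rotvec deg) [ 0.   -0.01  0.  ] then shift mm [-0.7 -0.9  1. ] ; shift if first [-0.7 -0.9  1. ]
```

View pics/s2.png

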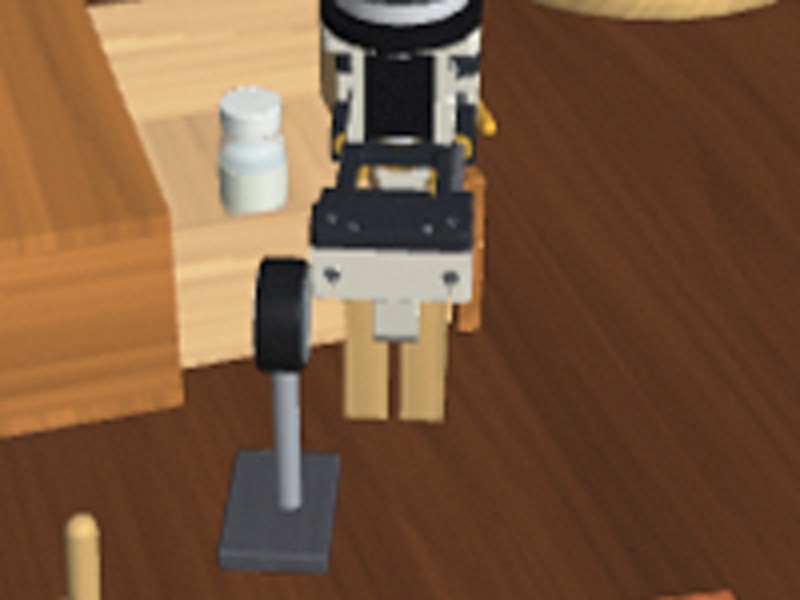

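>>> servo_tool([
  [[0.0035, 0, 0.0005], [0, 0, 0]],
  [[0, 0, 0], [0, 0, 0]],
  [[0, 0, 0], [0, 0, 0]],
  [[0, 0, 0], [0, 0, 0]],
  [[0, 0, 0], [0, 0, 0]],
  [[0, 0, 0], [0, 0, 0]],
  [[0, 0, 0], [0, 0, 0]],
  [[0.01, 0, 0], [0, 0, 0]],
  [[0.02, 0, 0], [0, 0, 0]],
  [[0.02, 0, 0], [0, 0, 0]],
  [[0.02, 0, 0], [0, 0, 0]],
  [[0, 0, 0], [0, 0, 0]],
])

```text
time: 11.75
tool_pos: [481.4, 72.9, 146.7]
tcp_rot: [-3.142, -0.001, 2.778]
contact_force: [0.6, -0.6, -2.1]
grip_width: 50.0
finger_force: 29.9
```

>>> servo_tool([
  [[0, 0, 0], [0, 0, 5]],
  [[0, 0, 0], [0, 0, 10]],
  [[0, 0, 0], [0, 0, 10]],
  [[0, 0, 0], [0, 0, 10]],
  [[0, 0, 0], [0, 0, 10]],
  [[0, 0, 0], [0, 0, 10]],
  [[0, 0, 0], [0, 0, 10]],
  [[0, 0, 0], [0, 0, 10]],
  [[0, 0, 0], [0, 0, 10]],
  [[0, 0, 0], [0, 0, 10]],
  [[0, 0, 0], [0, 0, 10]],
  [[0, 0, 0], [0, 0, 10]],
  [[0, 0, 0], [0, 0, 10]],
  [[0, 0, 0], [0, 0, 10]],
  [[0, 0, 0], [0, 0, 10]],
  [[0, 0, 0], [0, 0, 10]],
  [[0, 0, 0], [0, 0, 10]],
  [[0, 0, 0], [0, 0, 10]],
  [[0, 0, 0], [0, 0, 5]],
  [[0, 0, 0], [0, 0, 0]],
])

```text
time: 14.25
tool_pos: [483.4, 72.1, 146.6]
tcp_rot: [-3.141, -0.001, -0.364]
contact_force: [-0.1, -0.0, -1.4]
grip_width: 49.9
finger_force: 29.9
```

Run:
```python
from h import *
plan(547.6,46.4,146,-20.9)
```

```text
t 14.25 pos [483.4  72.1 146.6] yaw [-1.7999e+02 -3.0000e-02 -2.0870e+01] F [-0.1 -0.  -1.4] w 49.9 ff 29.9 q [-0.01  0.36  1.74  0.    1.04  1.93]
turn first (tool rotvec deg) [-0.01 -0.03  0.03] then shift mm [69.1  1.1  0.6] ; shift if first [69.1  1.2  0.6]
```

>>> servo_tool([
  [[0.008, 0.001, 0.0006], [0, 0, 0]],
  [[0.012, 0, 0], [0, 0, 0]],
  [[0.012, 0, 0], [0, 0, 0]],
  [[0.012, 0, 0], [0, 0, 0]],
  [[0.01, 0, 0], [0, 0, 0]],
  [[0.008, 0, 0], [0, 0, 0]],
  [[0.005, 0, 0], [0, 0, 0]],
  [[0.002, 0, 0], [0, 0, 0]],
  [[0, 0, 0], [0, 0, 0]],
  [[0, 0, 0], [0, 0, 0]],
  [[0, 0, 0], [0, 0, 0]],
  [[0, 0, 0], [0, 0, 0]],
  [[0, 0, 0], [0, 0, 0]],
  [[0, 0, 0], [0, 0, 0]],
])

```text
time: 16.0
tool_pos: [547.0, 46.8, 145.9]
tcp_rot: [-3.141, -0.0, -0.365]
contact_force: [0.3, 0.4, -1.1]
grip_width: 49.6
finger_force: 29.9
```

Run:
```python
from h import *
plan(547.6,46.4,146,-20.9)
im=bot.capture("side");cv2.imwrite("pics/s3.png",cv2.resize(im[140:290,240:440,::-1],None,fx=4,fy=4,interpolation=2))
```

```text
t 16.0 pos [547.   46.8 145.9] yaw [-179.99   -0.    -20.91] F [ 0.3  0.4 -1.1] w 49.6 ff 29.9 q [-0.05  0.46  1.58  0.    1.1   1.88]
turn first (tool rotvec deg) [-0.01 -0.   -0.01] then shift mm [ 0.7  0.1 -0.1] ; shift if first [ 0.7  0.1 -0.1]
```

View pics/s3.png

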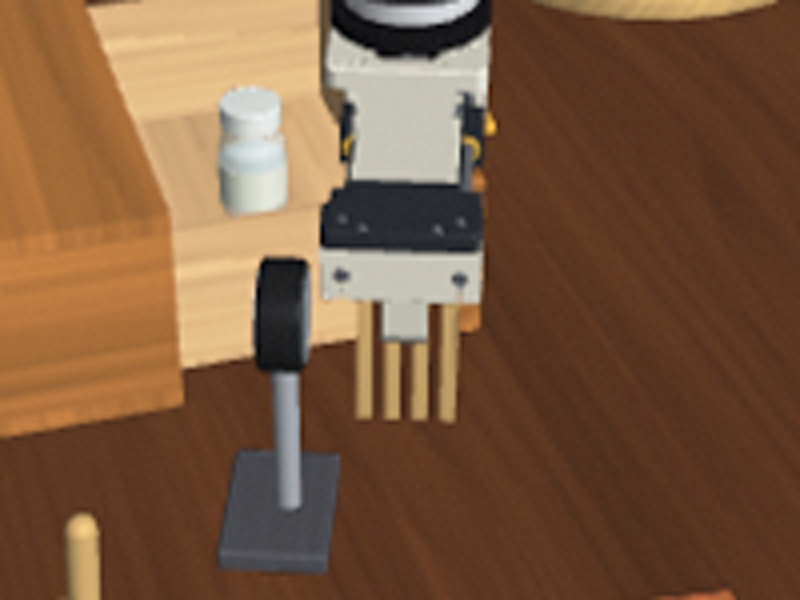

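>>> servo_tool([
  [[-0.008, 0, 0], [0, 0, 0]],
  [[-0.016, 0, 0], [0, 0, 0]],
  [[-0.02, 0, 0], [0, 0, 0]],
  [[-0.016, 0, 0], [0, 0, 0]],
  [[-0.008, 0, 0.005], [0, 0, 0]],
  [[0, 0, 0.015], [0, 0, 0]],
  [[0, 0, 0.018], [0, 0, 0]],
  [[0, 0, 0.018], [0, 0, 0]],
  [[0, 0, 0.016], [0, 0, 0]],
  [[0, 0, 0.01], [0, 0, 0]],
  [[0, 0, 0.005], [0, 0, 0]],
  [[0, 0, 0.004], [0, 0, 0]],
  [[0, 0, 0.002], [0, 0, 0]],
  [[0, 0, 0.001], [0, 0, 0]],
  [[0, 0, 0], [0, 0, 0]],
  [[0, 0, 0], [0, 0, 0]],
])

```text
time: 18.05
tool_pos: [483.6, 71.0, 52.1]
tcp_rot: [-3.141, -0.0, -0.365]
contact_force: [0.7, -0.0, -2.7]
grip_width: 50.1
finger_force: 29.9
```

>>> servo_tool([
  [[0, 0, 0.0004], [0, 0, 0]],
  [[0, 0, 0], [0, 0, 0]],
  [[0, 0, 0], [0, 0, 0]],
])

```text
time: 18.42
tool_pos: [483.6, 71.0, 51.7]
tcp_rot: [-3.141, -0.0, -0.365]
contact_force: [-0.2, -0.8, 1.4]
grip_width: 49.6
finger_force: 29.9
```

>>> servo_tool([
  [[0, 0, 0], [0, 0, 0]],
  [[0, 0, 0], [0, 0, 0]],
  [[0, 0, 0], [0, 0, 0]],
  [[0, 0, 0], [0, 0, 0]],
  [[0, 0, 0], [0, 0, 0]],
  [[0, 0, 0], [0, 0, 0]],
  [[0, 0, -0.01], [0, 0, 0]],
  [[0, 0, -0.02], [0, 0, 0]],
  [[0, 0, -0.02], [0, 0, 0]],
  [[0, 0, -0.015], [0, 0, 0]],
  [[0, 0, 0], [0, 0, 0]],
], fingers=1)

```text
time: 19.8
tool_pos: [484.3, 71.0, 118.0]
tcp_rot: [-3.14, -0.003, -0.365]
contact_force: [-0.2, 0.4, 0.3]
grip_width: 91.6
finger_force: 0.0
```

>>> servo_tool([
  [[0, 0, 0], [0, 0, -10]],
  [[0, 0, 0], [0, 0, -10]],
  [[0, 0, 0], [0, 0, -10]],
  [[0, 0, 0], [0, 0, -10]],
  [[0, 0, 0], [0, 0, -10]],
  [[0, 0, 0], [0, 0, -10]],
  [[0, 0, 0], [0, 0, -10]],
  [[0, 0, 0], [0, 0, -10]],
  [[0, 0, 0], [0, 0, -10]],
  [[0, 0, 0], [0, 0, 0]],
  [[0, 0, 0], [0, 0, 0]],
])

```text
time: 21.18
tool_pos: [483.3, 71.0, 116.3]
tcp_rot: [-3.141, 0.0, 1.203]
contact_force: [2.1, -0.3, -0.1]
grip_width: 91.7
finger_force: 0.0
```

Run:
```python
from h import *
plan(483.6,71,52,69.1)
im=bot.capture("side");cv2.imwrite("pics/s4.png",cv2.resize(im[140:340,300:500,::-1],None,fx=3,fy=3,interpolation=2))
```

```text
t 21.18 pos [483.3  71.  116.3] yaw [-179.97    0.     68.9 ] F [ 2.1 -0.3 -0.1] w 91.7 ff 0.0 q [-0.01  0.4   1.78  0.    0.96  0.36]
turn first (tool rotvec deg) [-0.03  0.   -0.2 ] then shift mm [ 0.1  0.3 64.3] ; shift if first [ 0.1  0.3 64.3]
```

View pics/s4.png

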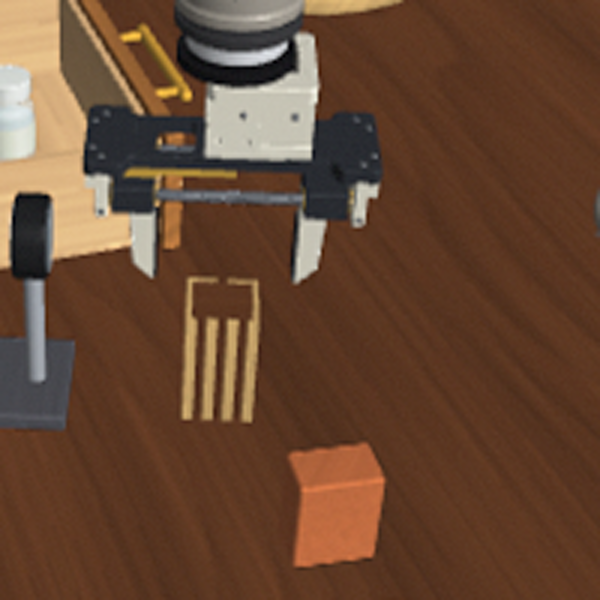

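>>> servo_tool([
  [[0, 0, 0.01], [0, 0, -0.2]],
  [[0, 0, 0.015], [0, 0, 0]],
  [[0, 0, 0.015], [0, 0, 0]],
  [[0, 0, 0.012], [0, 0, 0]],
  [[0, 0, 0.008], [0, 0, 0]],
  [[0, 0, 0.004], [0, 0, 0]],
  [[0, 0, 0], [0, 0, 0]],
  [[0, 0, 0], [0, 0, 0]],
])

```text
time: 22.22
tool_pos: [483.8, 71.0, 52.9]
tcp_rot: [3.141, -0.0, 1.209]
contact_force: [-0.9, 0.5, -0.9]
grip_width: 91.7
finger_force: 0.0
```

>>> servo_tool([
  [[0, 0, 0], [0, 0, 0]],
  [[0, 0, 0], [0, 0, 0]],
  [[0, 0, 0], [0, 0, 0]],
  [[0, 0, 0], [0, 0, 0]],
  [[0, 0, 0], [0, 0, 0]],
  [[0, 0, 0], [0, 0, 0]],
  [[0, 0, 0], [0, 0, 0]],
], fingers=0)

```text
time: 23.1
tool_pos: [483.4, 71.1, 52.5]
tcp_rot: [-3.141, -0.0, 1.209]
contact_force: [-0.5, 0.4, 1.1]
grip_width: 49.8
finger_force: 29.9
```

>>> servo_tool([
  [[0, 0, -0.005], [0, 0, 0]],
  [[0, 0, -0.015], [0, 0, 0]],
  [[0, 0, -0.02], [0, 0, 0]],
  [[0, 0, -0.02], [0, 0, 0]],
  [[0, 0, -0.02], [0, 0, 0]],
  [[0, 0, -0.01], [0, 0, 0]],
  [[0, 0, -0.004], [0, 0, 0]],
  [[0, 0, 0], [0, 0, -5]],
  [[0, 0, 0], [0, 0, -10]],
  [[0, 0, 0], [0, 0, -10]],
  [[0, 0, 0], [0, 0, -10]],
  [[0, 0, 0], [0, 0, -10]],
  [[0, 0, 0], [0, 0, -10]],
  [[0, 0, 0], [0, 0, -10]],
  [[0, 0, 0], [0, 0, -10]],
  [[0, 0, 0], [0, 0, -10]],
  [[0, 0, 0], [0, 0, -5]],
  [[0, 0, 0], [0, 0, 0]],
])

```text
time: 25.35
tool_pos: [483.0, 71.0, 145.9]
tcp_rot: [-3.141, -0.001, 2.779]
contact_force: [-0.5, -1.0, -2.4]
grip_width: 50.0
finger_force: 29.9
```

Run:
```python
from h import *
plan(547.6,46.4,146,159.1)
```

```text
t 25.35 pos [483.   71.  145.9] yaw [-1.7998e+02 -7.0000e-02  1.5924e+02] F [-0.5 -1.  -2.4] w 50.0 ff 29.9 q [-0.01  0.36  1.74  0.    1.04 -1.22]
turn first (tool rotvec deg) [-0.02 -0.07  0.14] then shift mm [-69.1   0.   -0.1] ; shift if first [-69.1  -0.1  -0.2]
```

>>> servo_tool([
  [[-0.008, 0, 0], [0, 0, 0]],
  [[-0.012, 0, 0], [0, 0, 0]],
  [[-0.012, 0, 0], [0, 0, 0]],
  [[-0.012, 0, 0], [0, 0, 0]],
  [[-0.01, 0, 0], [0, 0, 0]],
  [[-0.008, 0, 0], [0, 0, 0]],
  [[-0.005, 0, 0], [0, 0, 0]],
  [[-0.002, 0, 0], [0, 0, 0]],
  [[0, 0, 0], [0, 0, 0]],
  [[0, 0, 0], [0, 0, 0]],
  [[0, 0, 0], [0, 0, 0]],
  [[0, 0, 0], [0, 0, 0]],
  [[0, 0, 0], [0, 0, 0]],
  [[0, 0, 0], [0, 0, 0]],
])

```text
time: 27.1
tool_pos: [548.0, 46.6, 146.5]
tcp_rot: [3.142, -0.0, 2.78]
contact_force: [0.0, -0.3, -1.4]
grip_width: 50.0
finger_force: 29.9
```

Run:
```python
from h import *
plan(547.6,46.4,146,159.1)
im=bot.capture("side");cv2.imwrite("pics/s5.png",cv2.resize(im[140:290,240:440,::-1],None,fx=4,fy=4,interpolation=2))
```

```text
t 27.1 pos [548.   46.6 146.5] yaw [180.    -0.   159.29] F [ 0.  -0.3 -1.4] w 50.0 ff 29.9 q [-0.05  0.46  1.57  0.    1.11 -1.26]
turn first (tool rotvec deg) [ 0.   -0.    0.19] then shift mm [ 0.3 -0.3  0.5] ; shift if first [ 0.3 -0.3  0.5]
```

View pics/s5.png

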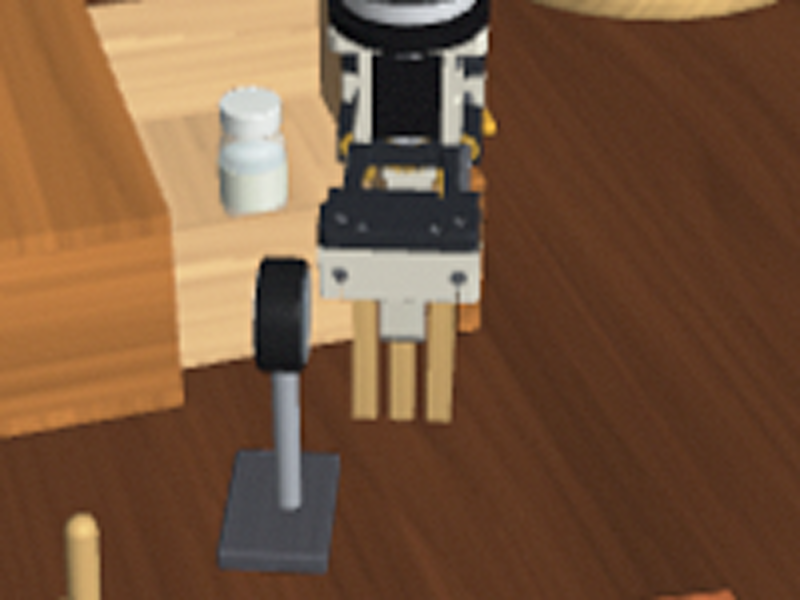

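>>> servo_tool([
  [[0.01, 0, 0], [0, 0, 0]],
  [[0.02, 0, 0], [0, 0, 0]],
  [[0.02, 0, 0], [0, 0, 0]],
  [[0.015, 0, 0], [0, 0, 0]],
  [[0, 0, 0], [0, 0, 0]],
])

```text
time: 27.78
tool_pos: [486.3, 70.0, 146.7]
tcp_rot: [3.142, -0.0, 2.781]
contact_force: [0.2, 0.4, -1.5]
grip_width: 50.0
finger_force: 29.9
```

>>> servo_tool([
  [[0, 0, 0], [0, 0, 5]],
  [[0, 0, 0], [0, 0, 10]],
  [[0, 0, 0], [0, 0, 10]],
  [[0, 0, 0], [0, 0, 10]],
  [[0, 0, 0], [0, 0, 10]],
  [[0, 0, 0], [0, 0, 10]],
  [[0, 0, 0], [0, 0, 10]],
  [[0, 0, 0], [0, 0, 10]],
  [[0, 0, 0], [0, 0, 10]],
  [[0, 0, 0], [0, 0, 10]],
  [[0, 0, 0], [0, 0, 10]],
  [[0, 0, 0], [0, 0, 10]],
  [[0, 0, 0], [0, 0, 10]],
  [[0, 0, 0], [0, 0, 10]],
  [[0, 0, 0], [0, 0, 10]],
  [[0, 0, 0], [0, 0, 10]],
  [[0, 0, 0], [0, 0, 10]],
  [[0, 0, 0], [0, 0, 10]],
  [[0, 0, 0], [0, 0, 5]],
  [[0, 0, 0], [0, 0, 0]],
])

```text
time: 30.28
tool_pos: [487.8, 69.4, 146.5]
tcp_rot: [-3.141, -0.001, -0.361]
contact_force: [-0.4, 1.0, -1.8]
grip_width: 49.9
finger_force: 29.9
```

Run:
```python
from h import *
plan(547.6,46.4,146,-20.9)
```

```text
t 30.27 pos [487.8  69.4 146.5] yaw [-1.7999e+02 -4.0000e-02 -2.0670e+01] F [-0.4  1.  -1.8] w 49.9 ff 29.9 q [-0.01  0.37  1.73 -0.    1.04  1.92]
turn first (tool rotvec deg) [-0.01 -0.04  0.23] then shift mm [64.1  0.2  0.5] ; shift if first [64.   0.4  0.6]
```

>>> servo_tool([
  [[0.008, 0, 0.0005], [0, 0, 0.2]],
  [[0.01, 0, 0], [0, 0, 0]],
  [[0.012, 0, 0], [0, 0, 0]],
  [[0.012, 0, 0], [0, 0, 0]],
  [[0.01, 0, 0], [0, 0, 0]],
  [[0.006, 0, 0], [0, 0, 0]],
  [[0.004, 0, 0], [0, 0, 0]],
  [[0.002, 0, 0], [0, 0, 0]],
  [[0, 0, 0], [0, 0, 0]],
  [[0, 0, 0], [0, 0, 0]],
  [[0, 0, 0], [0, 0, 0]],
  [[0, 0, 0], [0, 0, 0]],
  [[0, 0, 0], [0, 0, 0]],
  [[0, 0, 0], [0, 0, 0]],
])

```text
time: 32.02
tool_pos: [547.0, 46.8, 146.0]
tcp_rot: [-3.142, -0.0, -0.365]
contact_force: [0.4, -0.1, -1.4]
grip_width: 50.4
finger_force: 29.9
```

Run:
```python
from h import *
plan(547.6,46.4,146,-20.9)
im=bot.capture("side")
K=lambda a,t:np.argwhere(a)
g=im[215:245,300:370].astype(int); m=(g[...,0]-g[...,2]>50)&(g[...,0]>150)
print("block cols at row 240:",np.where(m[25])[0]+300)
t=cv2.imread("pics/top0.png"); r=t[265:270].mean(0); 
for x in list(range(358,384))+list(range(498,520)): print(x,r[x].astype(int),end=" ")
c=t[:,460].astype(int); print()
for y in range(214,228): print(y,c[y],end=" ")
for y in range(294,318): print(y,c[y],end=" ")
```

```text
t 32.02 pos [547.   46.8 146. ] yaw [-180.    -0.   -20.9] F [ 0.4 -0.1 -1.4] w 50.4 ff 29.9 q [-0.05  0.46  1.58  0.    1.1   1.88]
turn first (tool rotvec deg) [-0. -0. -0.] then shift mm [0.7 0.2 0. ] ; shift if first [0.7 0.2 0. ]
block cols at row 240: [329 330 331 332 333 334 335 336 337 338 339 340 341 342 343 344 345 346
 347 348 349 350 351 352]
358 [ 67  91 137] 359 [ 65  89 136] 360 [ 68  92 137] 361 [ 66  90 136] 362 [ 68  91 138] 363 [ 68  92 138] 364 [ 66  91 137] 365 [ 68  92 138] 366 [ 69  93 139] 367 [ 80 105 151] 368 [111 144 188] 369 [148 189 229] 370 [167 211 241] 371 [170 215 242] 372 [170 215 243] 373 [170 216 243] 374 [171 218 244] 375 [172 218 244] 376 [174 220 245] 377 [175 220 245] 378 [174 220 246] 379 [175 220 245] 380 [175 221 246] 381 [175 220 245] 382 [175 220 246] 383 [174 220 245] 498 [170 217 243] 499 [170 217 243] 500 [169 214 242] 501 [169 213 242] 502 [168 212 241] 503 [167 211 240] 504 [168 214 242] 505 [168 215 242] 506 [156 200 235] 507 [126 162 206] 508 [ 91 119 163] 509 [ 73  96 143] 510 [ 68  91 138] 511 [ 68  92 138] 512 [ 68  92 138] 513 [ 69  92 138] 514 [ 68  91 138] 515 [ 67  91 137] 516 [ 67  91 138] 517 [ 69  91 138] 518 [ 66  89 136] 519 [ 67  91 137] 
214 [102 148 214] 215 [102 150 217] 216 [106 154 221] 217 [111 159 225] 218 [108 158 225] 219 [107 157 223] 220 [111 157 225] 221 [111 158 222] 222 [125 169 224] 223 [149 191 234] 224 [169 215 244] 225 [178 224 248] 226 [180 224 248] 227 [180 225 248] 294 [185 228 250] 295 [186 228 250] 296 [190 231 251] 297 [192 233 251] 298 [193 234 252] 299 [189 233 251] 300 [181 226 249] 301 [170 217 244] 302 [151 194 233] 303 [127 169 219] 304 [108 150 208] 305 [ 99 142 204] 306 [ 97 139 204] 307 [ 97 140 201] 308 [ 99 144 205] 309 [102 149 210] 310 [102 159 217] 311 [101 164 220] 312 [105 167 222] 313 [102 165 220] 314 [105 168 221] 315 [100 165 218] 316 [102 166 219] 317 [104 170 222]
```

>>> servo_tool([
  [[-0.01, 0, 0], [0, 0, 0]],
  [[-0.02, 0, 0], [0, 0, 0]],
  [[-0.02, 0, 0], [0, 0, 0]],
  [[-0.015, 0, -0.01], [0, 0, 0]],
  [[0, 0, -0.02], [0, 0, -5.2]],
  [[0, 0, -0.02], [0, 0, -5.2]],
  [[0, 0, -0.01], [0, 0, -5.2]],
  [[0, 0, 0], [0, 0, -5]],
  [[0, 0, 0], [0, 0, 0]],
])

```text
time: 33.2
tool_pos: [486.1, 70.1, 206.8]
tcp_rot: [-3.142, -0.001, -0.006]
contact_force: [0.1, -0.7, -1.9]
grip_width: 49.9
finger_force: 29.9
```

Run:
```python
from h import *
t=cv2.imread("pics/top0.png")
print("walls",onz("top",(368,267),113),onz("top",(507.5,267),113),"front",onz("top",(460,303),120),onz("top",(460,309.5),120),"edge",onz("top",(460,222.5),135))
s=cv2.imread("pics/side0.png")
def blob(im,x0,y0,x1,y1):
    g=im[y0:y1,x0:x1].astype(int); m=(g.min(2)>195)&(g.max(2)-g.min(2)<25); y,x=np.where(m); return x.min()+x0,x.max()+x0,y.min()+y0,y.max()+y0,x.mean()+x0,y.mean()+y0
print(blob(t,420,245,460,285)); b=blob(t,420,245,460,285); print("tin",onz("top",b[4:],80), onz("top",b[4:],102))
plan(508,-172,212,0)
```

```text
walls [538.67740779 -97.36156892 113.        ] [ 538.21369189 -399.25217535  113.        ] front [ 460.78862075 -292.76819259  120.        ] [ 446.9477512  -292.39995642  120.        ] edge [ 632.71976788 -293.47785365  135.        ]
(np.int64(426), np.int64(450), np.int64(254), np.int64(273), np.float64(438.0765306122449), np.float64(263.515306122449))
tin [ 548.00915389 -256.66992419   80.        ] [ 546.67818949 -251.81348366  102.        ]
t 33.2 pos [486.1  70.1 206.8] yaw [-1.8e+02 -6.0e-02 -3.4e-01] F [ 0.1 -0.7 -1.9] w 49.9 ff 29.9 q [-0.01  0.3   1.65  0.    1.2   1.56]
turn first (tool rotvec deg) [-0.   -0.06 -0.34] then shift mm [ 21.9 242.1  -5.2] ; shift if first [ 23.3 242.   -5.2]
```

>>> servo_tool([
  [[0.001, 0.01, -0.0025], [0, 0, -0.3]],
  [[0.002, 0.02, -0.003], [0, 0, 0]],
  [[0.002, 0.02, 0], [0, 0, 0]],
  [[0.002, 0.02, 0], [0, 0, 0]],
  [[0.002, 0.02, 0], [0, 0, 0]],
  [[0.002, 0.02, 0], [0, 0, 0]],
  [[0.002, 0.02, 0], [0, 0, 0]],
  [[0.002, 0.02, 0], [0, 0, 0]],
  [[0.002, 0.02, 0], [0, 0, 0]],
  [[0.002, 0.02, 0], [0, 0, 0]],
  [[0.002, 0.02, 0], [0, 0, 0]],
  [[0.002, 0.018, 0], [0, 0, 0]],
  [[0.001, 0.008, 0], [0, 0, 0]],
  [[0, 0.004, 0], [0, 0, 0]],
  [[0, 0, 0], [0, 0, 0]],
  [[0, 0, 0], [0, 0, 0]],
])

```text
time: 35.2
tool_pos: [510.2, -169.5, 211.5]
tcp_rot: [-3.141, 0.0, 0.0]
contact_force: [0.2, -0.2, -1.6]
grip_width: 50.2
finger_force: 29.9
```

Run:
```python
from h import *
plan(510,-170,76,0)
im=bot.capture("side"); im2=bot.capture("top")
a=cv2.resize(im[100:250,220:380,::-1],(400,375)); b=cv2.resize(im2[200:350,350:510,::-1],(400,375))
cv2.imwrite("pics/d1.png",np.hstack([a,b]))
```

```text
t 35.2 pos [ 510.2 -169.5  211.5] yaw [-1.7998e+02  0.0000e+00  3.0000e-02] F [ 0.2 -0.2 -1.6] w 50.2 ff 29.9 q [-0.46  0.38  1.51  0.    1.25  1.11]
turn first (tool rotvec deg) [-0.02  0.    0.03] then shift mm [ -0.2   0.5 135.5] ; shift if first [ -0.2   0.6 135.5]
```

View pics/d1.png

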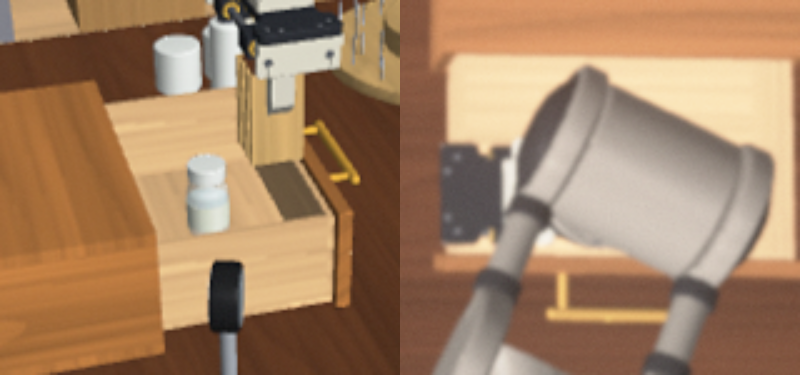

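>>> servo_tool([
  [[0, 0, 0.01], [0, 0, 0]],
  [[0, 0, 0.018], [0, 0, 0]],
  [[0, 0, 0.02], [0, 0, 0]],
  [[0, 0, 0.02], [0, 0, 0]],
  [[0, 0, 0.02], [0, 0, 0]],
  [[0, 0, 0.016], [0, 0, 0]],
  [[0, 0, 0.012], [0, 0, 0]],
  [[0, 0, 0.008], [0, 0, 0]],
  [[0, 0, 0.006], [0, 0, 0]],
  [[0, 0, 0.002], [0, 0, 0]],
  [[0, 0, 0.001], [0, 0, 0]],
  [[0, 0, 0.001], [0, 0, 0]],
  [[0, 0, 0], [0, 0, 0]],
  [[0, 0, 0], [0, 0, 0]],
])

```text
time: 37.05
tool_pos: [510.3, -170.0, 77.6]
tcp_rot: [3.142, -0.0, -0.0]
contact_force: [-0.8, 0.3, -1.4]
grip_width: 49.7
finger_force: 29.9
```

>>> servo_tool([
  [[0, 0, 0.001], [0, 0, 0]],
  [[0, 0, 0.001], [0, 0, 0]],
  [[0, 0, 0.0005], [0, 0, 0]],
  [[0, 0, 0.0003], [0, 0, 0]],
  [[0, 0, 0], [0, 0, 0]],
  [[0, 0, 0], [0, 0, 0]],
])

```text
time: 37.8
tool_pos: [510.2, -170.0, 74.7]
tcp_rot: [-3.141, -0.0, -0.0]
contact_force: [-0.8, -0.1, -2.2]
grip_width: 49.4
finger_force: 29.9
```

Not yet touching; a little further.

>>> servo_tool([
  [[0, 0, 0.0005], [0, 0, 0]],
  [[0, 0, 0], [0, 0, 0]],
  [[0, 0, 0], [0, 0, 0]],
  [[0, 0, 0], [0, 0, 0]],
])

```text
time: 38.3
tool_pos: [510.3, -170.0, 74.4]
tcp_rot: [3.142, -0.0, -0.0]
contact_force: [-0.9, 0.3, 3.3]
grip_width: 49.7
finger_force: 29.9
```

Contact. Release with a small opening, then rise.

>>> servo_tool([
  [[0, 0, 0], [0, 0, 0]],
  [[0, 0, 0], [0, 0, 0]],
  [[0, 0, 0], [0, 0, 0]],
  [[0, 0, 0], [0, 0, 0]],
  [[0, 0, 0], [0, 0, 0]],
  [[0, 0, 0], [0, 0, 0]],
], fingers=0.68)

```text
time: 39.05
tool_pos: [510.2, -170.0, 74.2]
tcp_rot: [-3.142, -0.0, -0.0]
contact_force: [-0.5, -0.7, -0.2]
grip_width: 62.3
finger_force: 0.0
```

>>> servo_tool([
  [[0, 0, -0.005], [0, 0, 0]],
  [[0, 0, -0.01], [0, 0, 0]],
  [[0, 0, -0.02], [0, 0, 0]],
  [[0, 0, -0.02], [0, 0, 0]],
  [[0, 0, -0.03], [0, 0, 0]],
  [[0, 0, -0.03], [0, 0, 0]],
  [[0, 0, -0.03], [0, 0, 0]],
  [[-0.03, 0, -0.01], [0, 0, 0]],
  [[-0.04, 0, 0], [0, 0, 0]],
  [[-0.03, 0, 0], [0, 0, 0]],
  [[0, 0, 0], [0, 0, 0]],
  [[0, 0, 0], [0, 0, 0]],
])

```text
time: 40.55
tool_pos: [410.9, -170.3, 229.9]
tcp_rot: [3.141, -0.002, -0.0]
contact_force: [1.3, 0.3, -0.7]
grip_width: 62.4
finger_force: 0.0
```

Run:
```python
from h import *
plan(410,-170,226,0)
im=bot.capture("side")
# check upright: vertical edges of block vs projection at (510,-170), z 22..112
C=np.array([[x,y,z] for x,y in((535,-145),(535,-195),(485,-195),(485,-145)) for z in(22,112)])
for c in C: print(c,proj("side",c).round(1))
g=im.astype(int)
s0=cv2.imread("pics/side0.png")[:,:,::-1].astype(int)
d=(np.abs(g-s0).sum(2)>60)[120:240,280:380].astype(np.uint8)
n,l,st,_=cv2.connectedComponentsWithStats(d); print(st[1:][st[1:,4]>40]+[280,120,0,0,0])
m=d*0+1
for y in range(130,225,6): print(y,"".join("#" if v else "." for v in d[y-120]))
```

```text
t 40.55 pos [ 410.9 -170.3  229.9] yaw [ 1.7996e+02 -1.0000e-01 -2.0000e-02] F [ 1.3  0.3 -0.7] w 62.4 ff 0.0 q [-0.57  0.19  1.72  0.    1.22  1.01]
turn first (tool rotvec deg) [ 0.04 -0.1  -0.02] then shift mm [-0.9 -0.3  3.9] ; shift if first [-0.9 -0.3  3.9]
[ 535 -145   22] [321.2 214.6]
[ 535 -145  112] [320.6 183.5]
[ 535 -195   22] [315.6 203.9]
[ 535 -195  112] [314.8 173.3]
[ 485 -195   22] [334.2 200.6]
[ 485 -195  112] [334.3 170.1]
[ 485 -145   22] [340.3 211.1]
[ 485 -145  112] [340.6 180.2]
[[369 120  11  14 132]
 [315 170  26  22 337]]
130 .........................................................................................####.######
136 ....................................................................................................
142 ....................................................................................................
148 ....................................................................................................
154 ....................................................................................................
160 ............
[... 438 characters left out ...]
......######.........##########.......................................
190 ....................................##.##...........................................................
196 ....................................................................................................
202 ....................................................................................................
208 ....................................................................................................
214 ....................................................................................................
220 ....................................................................................................
```

```bash
python3 -c "
from plant import bot
print(bot.close_job())"
```

```text
the job is handed in; nothing more can be done
None
```

The four sides were shown in order and the block was released in the open drawer beside the jar, with a final camera check matching an upright block; the job is handed in at about 41 s with no verdict returned, and I viewed 12 pictures, 2 over the limit of 10.

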